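Clamp a tin in the one-handed preparation board

ROBOT

A 7-joint arm with a two-finger parallel gripper is mounted at the origin on a cart in front of the work surface, level with it; the furniture and walls round the work are solid. World frame = base frame: x ahead of the robot, y to its left, z up, the work surface at z = 0. Lengths are in m, angles in rad, forces in N, time in s.
With the tool pointing down it reaches from about 0.4 to 0.875 m from the base axis. Payload 6.5 kg.
Tool frame: the origin (TCP) lies at the very end of the fingers, on their centre line; the grasp point (between the pads) lies bot.grasp_offset behind it (bot.grasp_offset is the distance from the TCP to the grasp point, in m); z points along the fingers, y is the line along which they close (so a half turn about z gives the same grasp; the last joint's range is limited). The gripper opens to 88 mm and grips with 3 to 60 N. Pads are 18 mm wide; open, the fingers measure 123 mm over their backs; the gripper's body (75 mm by 187 mm) begins 45 mm behind the grasp point.
Start: joints at [-1.24, 0.536, -0.004, 1.538, 0.003, 1.067, -0.071], TCP at [0.251, 0.599, 0.239] pointing down, gripper open.
Joint ranges: [-2.7, 2.7], [-0.37, 2.16], [-1.27, 1.26], [0.24, 2.4], [-1.31, 4.45], [0.19, 1.91], [-2.76, 2.76]. Speed limits (rad/s): [2.39, 2.39, 3.14, 3.14, 3.14, 3.14, 3.14].

INTERFACE

Orientations are given as a unit quaternion [w, x, y, z].
In Python, from workcell import bot gives the robot as it stands. Calls block until the motion is done:
- bot.movep(position, orientation): joint-space move of the TCP to a pose.
- bot.move_straight(position, frame=None, speed=0.15, f_stop=None): straight line of the TCP; frame=None keeps the orientation; speed is the mean speed in m/s. With f_stop (N) it stops when the force on the tool has changed by that much, and returns True; else False.
- bot.move_joints(angles): joint-space move.
- bot.gripper_open() and bot.clamp(): open the fingers fully, or close them until they stop; the grip force is fixed at half the most.
- bot.hold(seconds).
- bot.solve_ik(position, orientation): joint angles nearest the present ones, or None.
- bot.read_state(): the state.
- bot.capture(name): name is "scene" or "top"; returns the picture (384x512x3 uint8, blue, green, red); there is no depth.
- bot.get_calibration(name): a dict with "fx", "fy", "cx", "cy" (pixels), "pose" (4x4, takes a point from camera to world coordinates). Camera axes: x right, y down, z forward; pixel columns grow to the right and rows downward; lengths in m; the calibration is good to about 2 mm. A picture is of the moment at which its call begins. get_calibration takes no time and is no camera call.
A pose or a line that the arm cannot do raises bot.Unreachable and nothing moves.
- bot.sign_off(): hands the job in; it is judged then, once.
The state is a dict: "t": time; "qpos": joint angles; "joint_velocities": joint speeds; "effort": joint torques, N m; "tool_pos": TCP position; "ee_rot": TCP orientation; "contact_force": force on the tool from outside, world axes, zero at the start; "moment": the same for the moment, N m; "gripper_width": opening from 0.0 (shut) to 1.0 (fully open); "grip_force": force on a finger pad.
Only numpy, scipy, OpenCV 4.12 (cv2) and the standard library are available. Lean on these libraries where they do the work, as an engineer would, in place of code of your own. Each camera call takes 0.05 s, during which the arm holds its last target. There are 200 camera calls.

TASK

Get the smallest tin ready to be opened with one hand: draw back the moving jaw of the preparation board, stand the tin upright on the board at the V of the stop jaw, let go of it, and then slide the moving jaw up until the tin sits in the V and is held snugly between both jaws. Close it by feel and gently: the jaw must not cock on its rail by more than about 1 degree or squeeze the tin with more than about 15 N, and it must still press on the tin once you have let go. Do not knock the tin over or disturb the other things.

Things in the scene. Friction and masses are not known exactly. Their poses are not given: they have to be found in the camera images.
- small_tin: the tin to be clamped: upright food tin, 57 mm in diameter, 72 mm tall, 0.15 to 0.25 kg, the smallest of the three tins in sight. Origin at the centre of its underside, z up its axis. It stands on the worktop at the right, near the wide tin and the flat pot.
- prep_board: one-handed preparation board of wood, 170 (x) by 280 (y) by 18 mm high, stuck to the worktop. Origin under its centre on the worktop; y runs along it towards the stop jaw. A rail lies along y at x = +62 mm (top 40 mm above the worktop). Two grey jaws, from 20 to 60 mm above the worktop, reach from the rail to x = -46 mm; the tin goes between them, on the line x = -13 mm.
- seat (a point): point on the board's top (18 mm above the worktop), axes as the board's, on the centre line of the V: here the centre of the tin's underside would lie, tin fully in the V, were the stop jaw at the middle of its setting. It is set up to 5 mm off that along y (not told; it must be felt). A tin set down with its centre 9 mm or more towards -y from here is clear of the V.
- vee_front (a point): middle of the front edges of the stop jaw's V (nominal; really up to 5 mm off along board y), 60 mm above the worktop, axes as the board's. The stop jaw is the grey jaw at the board's +y end, 62 mm wide along x; it stays put in use. Its V notch is 90 degrees, 26 mm deep, 52 mm wide at the front, open towards -y. The middle of a seated tin is 14 mm before these edges.
- jaw_slide (a joint): position of the moving jaw along the rail in m: 0 with its face at vee_front, growing as the jaw opens (board -y), up to 0.120. Sliding takes about 8 N and the jaw stays where it is left. With the tin clamped it reads about 0.043 (+-0.005); 0.08 or more gives room to set the tin down.
- moving_jaw: moving jaw; origin on the rail's centre line, middle of its runner (36 by 50 mm, top 48 mm above the worktop); axes as the board's while square. Its arm reaches 75 mm sideways to the tin. The runner has springy play: load at the tin cocks it about the vertical, 1 degree for 14 N. Pushed near the tin instead of at its grip, it springs back and comes loose when let go.
- jaw_grip (a point): top centre of the moving jaw's upright grip on its runner, 89 mm above the worktop: a black ribbed plate 10 mm thick along the rail (board y), 34 mm wide across it, standing 41 mm above the runner. Pinch it along the board's y or push its face; towards board +y closes the jaw.
- jaw_face (a point): centre of the moving jaw's flat rubber face (58 mm wide, 36 mm tall), which looks towards board +y, 40 mm above the worktop. While the grip is pinched the jaw cannot cock freely, and on letting go its press on the tin drops to about half: 5 to 10 N at the tin (13 to 18 N at the grip, with the 8 N of sliding) is right.
- wide_tin: bystander: upright food tin 75 mm in diameter, 58 mm tall; origin at the centre of its underside
- flat_pot: bystander: low round lidded pot, 90 mm in diameter, 32 mm tall; origin at the centre of its underside
- mug: bystander: mug, 82 mm in diameter, 94 mm tall, with a handle; origin under its middle
- can_opener: bystander: opener with a dark handle lying left of the board, 174 by 41 by 20 mm; origin under its middle
- teaspoon: bystander: teaspoon lying behind the board, 130 mm long, 11 mm high; origin under its middle
- spice_jar: bystander: spice jar, 42 mm wide, 96 mm tall, standing behind the board; origin at the centre of its underside

How it is judged:
On the way, in this order (a step that is already met when the one before it is completed fails the run):
1. the moving jaw has been drawn back far enough for the tin (slide at 0.060 m or more) (value of joint jaw_slide above 0.06 m), for 0.2 s.
2. the tin stands upright and still on the board before the V, let go, not yet pressed by the jaw (z of small_tin in the frame of seat between -0.004 and 0.004 m and angle between small_tin's own z axis and vertical below 0.06 rad and x of small_tin in the frame of seat between -0.01 and 0.01 m and y of small_tin in the frame of seat between -0.05 and 0.008 m and contact force between the fingers and small_tin below 0.2 N and contact force between moving_jaw and small_tin below 1 N and linear speed of small_tin below 0.02 m/s), for 0.3 s.
At the end, for the whole second after the job is handed in: The tin stands upright (within 3 degrees) on the board in the V of the stop jaw, its axis within 4 mm of the V's centre line and within 9 mm of the seat along the rail; the moving jaw, let go, still presses on it with more than 1.5 N and is square to the rail within 0.85 degrees; all is at rest (z of small_tin in the frame of seat between -0.004 and 0.004 m and angle between small_tin's own z axis and vertical below 0.06 rad and x of small_tin in the frame of seat between -0.004 and 0.004 m and y of small_tin in the frame of seat between -0.009 and 0.009 m and contact force between moving_jaw and small_tin above 1.5 N and angle between the y axis of moving_jaw and the y axis of prep_board, either way round below 0.015 rad and linear speed of small_tin below 0.01 m/s and contact force between the fingers and anything else below 0.2 N); the robot touches nothing.
It fails at once if the moving jaw cocks on its rail by more than 0.020 rad (1.1 degrees) (angle between the y axis of moving_jaw and the y axis of prep_board, either way round above 0.02 rad).
It fails at once if the moving jaw squeezes the tin with more than 18 N (contact force between moving_jaw and small_tin above 18 N).
It fails at once if the tin is knocked over (angle between small_tin's own z axis and vertical above 0.6 rad).
It fails at once if a bystander is pushed more than 25 mm (distance of any of wide_tin, flat_pot, mug, can_opener, teaspoon, spice_jar from where it was at the start of the episode above 0.025 m).
It also fails if it takes over 67 s, if anything falls off the work surface, if the arm or the gripper's body presses on something with over 40 N, if the wrist force passes 120 N, or if a joint passes its speed limit or range.

## Working session

There is one attempt and no reset: what is moved stays moved. The work goes in short steps, each a Python script; the robot and the scene stay as the last script left them, time stands still between calls to the robot, and variables do not carry over. Pictures are saved under pics/ and viewed, at most 10 in all, crops included, and the job is handed in when it is done.

```bash
ls; mkdir -p pics; python3 - <<'E'
from workcell import bot
import cv2, numpy as np
np.set_printoptions(precision=4,suppress=True)
for n in("scene","top"):
    cv2.imwrite(f"pics/{n}0.png",bot.capture(n)); c=bot.get_calibration(n); print(n,c["fx"],c["fy"],c["cx"],c["cy"]);print(c["pose"])
print(bot.grasp_offset,bot.read_state())
E
```

```text
pics
scene 491.00625658294285 491.00625658294285 257.1835563449337 191.6569429692259
[[-0.81   -0.2592  0.526  -0.1901]
 [-0.5858  0.3184 -0.7453  1.0053]
 [ 0.0257 -0.9118 -0.4097  0.667 ]
 [ 0.      0.      0.      1.    ]]
top 397.68282157543604 397.68282157543604 262.821715949978 185.82095298315733
[[ 0.0191 -0.9985  0.0514  0.4999]
 [-0.9998 -0.0192 -0.0008 -0.022 ]
 [ 0.0018 -0.0514 -0.9987  1.1256]
 [ 0.      0.      0.      1.    ]]
0.0187 {'t': 0.1, 'qpos': array([-1.2402,  0.5371, -0.0044,  1.5388,  0.0026,  1.0673, -0.0712]), 'joint_velocities': array([ 0.0002, -0.0028,  0.0007, -0.0038, -0.0006,  0.0008,  0.0005]), 'effort': array([  0.0026, -57.2076,   0.9936, -25.2227,  -0.0562,   0.0135,
         0.    ]), 'tool_pos': array([0.251 , 0.599 , 0.2379]), 'ee_rot': array([-0.0001,  0.1971,  0.9804, -0.0008]), 'contact_force': array([-0.4842, -0.2189,  0.4129]), 'moment': array([ 0.0287, -0.0005,  0.0414]), 'grip_force': 0.0, 'gripper_width': 0.9990398226260319}
```

View pics/top0.png

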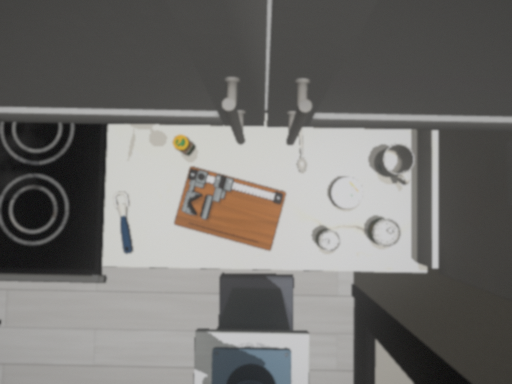

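View pics/scene0.png

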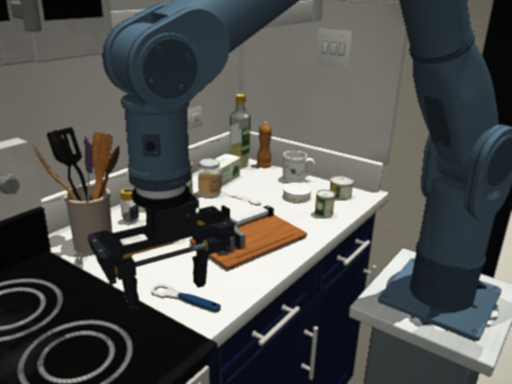

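The top view shows the board at about (230,208) with its rail along the upper edge. Both jaws are at its left end. The small tin is at (328,239), the wide tin at (384,232), the pot at (345,192) and the mug at (397,160). The next step is to zoom in.

```bash
python3 - <<'E'
import cv2, numpy as np
im=cv2.imread("pics/top0.png")
a=cv2.resize(im[160:255,168:293],None,fx=6,fy=6,interpolation=cv2.INTER_CUBIC)
cv2.imwrite("pics/board.png",a)
b=cv2.resize(im[215:260,305:405],None,fx=8,fy=8,interpolation=cv2.INTER_CUBIC)
cv2.imwrite("pics/tins.png",b)
E
```

```text
(no output)
```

View pics/board.png

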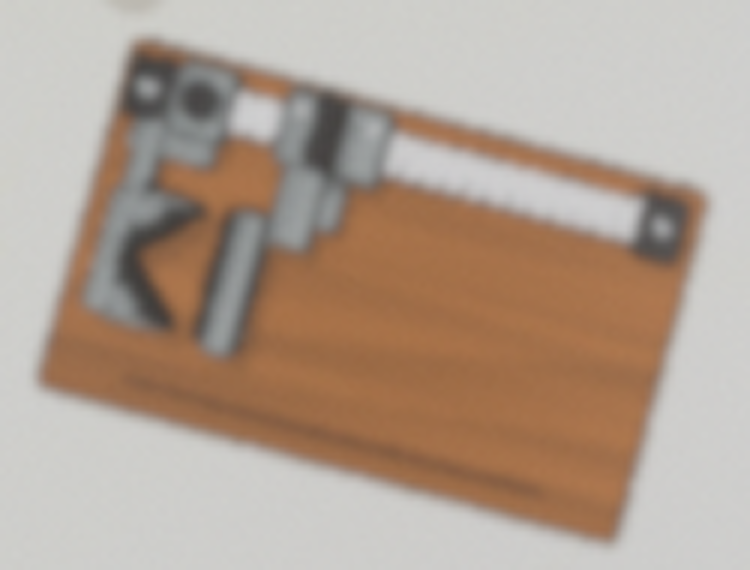

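View pics/tins.png

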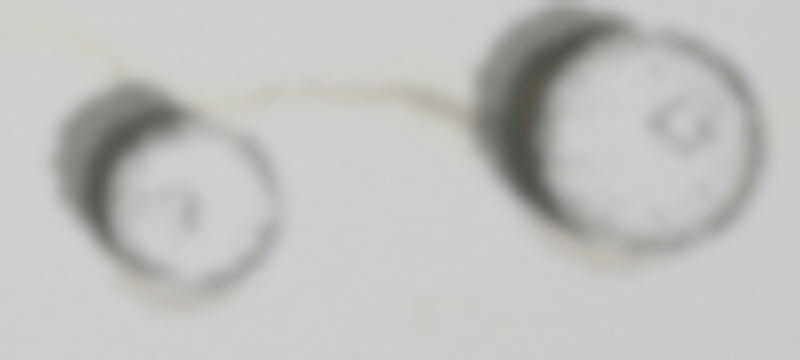

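The zoom shows the board's corners, the V's front tips at about (201.8,195.0) and (196.8,214.7) px, and the black grip plate at about (222.7,182) px. The small tin's lid is about 11 px in radius, centred near (329,241) px. I'll measure these now.

```bash
cat > h.py <<'E'
import cv2, numpy as np
from workcell import bot
np.set_printoptions(precision=4,suppress=True)
def cast(px,z,cam="top"):
    c=bot.get_calibration(cam); P=np.array(c["pose"]); px=np.atleast_2d(px).astype(float)
    d=np.c_[(px[:,0]-c["cx"])/c["fx"],(px[:,1]-c["cy"])/c["fy"],np.ones(len(px))]@P[:3,:3].T
    return (P[:3,3]+d*((z-P[2,3])/d[:,2])[:,None])[:,:2]
def board(im):
    hsv=cv2.cvtColor(im,cv2.COLOR_BGR2HSV)
    m=((hsv[...,0]<20)&(hsv[...,1]>100)&(hsv[...,2]>60)).astype(np.uint8)
    m[:, :168]=0; m[:,293:]=0; m[:160]=0; m[255:]=0
    m=cv2.morphologyEx(m,cv2.MORPH_OPEN,np.ones((2,2)))
    w=cast(cv2.findNonZero(m)[:,0,:],0.018)
    r=cv2.minAreaRect((w*1000).astype(np.float32)); box=cv2.boxPoints(r)/1000
    e=max([box[1]-box[0],box[2]-box[1]],key=np.linalg.norm); by=e/np.linalg.norm(e); by*=np.sign(by[1])
    return np.array(r[0])/1000,by,np.array([by[1],-by[0]]),r[1]
def quat(ax):  # tool z down, tool y along horizontal unit ax
    from scipy.spatial.transform import Rotation as R
    y=np.r_[ax,0];z=np.array([0,0,-1.]);q=R.from_matrix(np.c_[np.cross(y,z),y,z]).as_quat()
    return q[[3,0,1,2]]
E
python3 - <<'E'
from h import *
im=cv2.imread("pics/top0.png")
c,by,bx,s=board(im); print("board",c,by,np.degrees(np.arctan2(by[1],by[0])),s)
def loc(px,z):
    d=cast(px,z)-c; return np.c_[d@bx,d@by]
o=lambda p,s,x0,y0:[(p[0]+.5)/s-.5+x0,(p[1]+.5)/s-.5+y0]
B=lambda *p:o(p,6,168,160)
print("tips",loc([B(203,210),B(173,328)],.06),"vertex",loc(B(118,258),.06))
print("jaw face top edge",loc([B(228,212),B(197,345)],.06))
print("rail ends",loc([B(148,87),B(662,228)],.04),"knob",loc(B(200,98),.06))
print("stop block",loc([B(240,70),B(230,135)],.055))
im2=cv2.cvtColor(im,cv2.COLOR_BGR2GRAY)
# grip: dark blob near
g=im2[168:195,214:232]; m=(g<75).astype(np.uint8); n,l,st,ce=cv2.connectedComponentsWithStats(m); i=1+st[1:,4].argmax(); p=ce[i]+[214,168]; print("grip px",p,st[i],loc(p,.089),loc(p,.075),cast(p,.089))
up=cv2.resize(im2[215:260,305:405],None,fx=8,fy=8,interpolation=cv2.INTER_CUBIC)
C=cv2.HoughCircles(up,cv2.HOUGH_GRADIENT,1,100,param1=80,param2=15,minRadius=75,maxRadius=125); print(C)
for x,y,r in C[0]: 
    p=o((x,y),8,305,215); print(p,r/8,cast(p,.072),cast(p,.058))
E
```

```text
board [0.4912 0.065 ] [0.2459 0.9693] 75.76265 (272.56854248046875, 162.5269012451172)
tips [[ 0.017   0.0829]
 [-0.0371  0.0815]] vertex [[-0.0137  0.1136]]
jaw face top edge [[ 0.0191  0.0719]
 [-0.0416  0.0691]]
rail ends [[ 0.0641  0.1255]
 [ 0.0641 -0.1175]] knob [[0.0649 0.0979]]
stop block [[0.082  0.0848]
 [0.0526 0.0812]]
grip px [222.1724 181.7931] [ 6  9  5 11 29] [[0.0638 0.0353]] [[0.0642 0.0369]] [[0.5617 0.0835]]
NoneTraceback (most recent call last):
  File "<stdin>", line 17, in <module>
TypeError: 'NoneType' object is not subscriptable
```

```bash
cat >> h.py <<'E'
BC,BY,BX=np.array([0.4912,0.065]),np.array([0.2459,0.9693]),np.array([0.9693,-0.2459])
BC=BC+0.0015*BX
def W(x,y,z): return np.r_[BC+x*BX+y*BY,z]
def proj(p,cam):
    c=bot.get_calibration(cam);q=np.linalg.inv(c["pose"])@np.r_[p,1];return c["fx"]*q[0]/q[2]+c["cx"],c["fy"]*q[1]/q[2]+c["cy"]
E
python3 - <<'E'
from h import *
t=cast([305+193.5/8-.5,215+208.5/8-.5],.072)[0]; print("tin",t,proj(np.r_[t,.072],"scene"),proj(np.r_[t,0],"scene"))
print("grip->scene",proj(W(.062,.0355,.089),"scene"))
im=cv2.imread("pics/scene0.png");cv2.imwrite("pics/s1.png",cv2.resize(im[160:280,180:380],None,fx=4,fy=4,interpolation=cv2.INTER_CUBIC))
for s in(1,-1):
    q=quat(s*BX)
    for p in (W(.062,.0525,.063),W(.062,-.08,.063),np.r_[t,.03],np.r_[t,.2],W(-.013,.045,.048),W(-.013,.045,.2)):
        print(s,p,bot.solve_ik(p,q))
E
```

```text
tin [ 0.4131 -0.1991] (np.float64(325.094124255928), np.float64(192.58260848936538)) (np.float64(323.137349444386), np.float64(214.22514185650527))
grip->scene (np.float64(225.99569393997518), np.float64(206.1241744427942))
1 [0.5657 0.1003 0.063 ] [-0.5593  0.6946  0.415   1.8679 -0.4297  0.6681 -0.136 ]
1 [ 0.5331 -0.0282  0.063 ] [-0.3505  0.6452  0.4174  1.9739 -0.4389  0.611   0.1087]
1 [ 0.4131 -0.1991  0.03  ] [ 0.0084  0.6365  0.426   2.1658 -0.5954  0.4533  0.6569]
1 [ 0.4131 -0.1991  0.2   ] [-0.4238  0.3921  0.9604  2.1014 -0.4281  0.8545  0.5418]
1 [0.4911 0.1114 0.048 ] [-0.5855  0.6271  0.3476  2.0499 -0.4065  0.5299 -0.1929]
1 [0.4911 0.1114 0.2   ] [-0.7006  0.3647  0.4792  1.9789 -0.221   0.8483 -0.3496]
-1 [0.5657 0.1003 0.063 ] [-0.0717  0.667  -0.2436  1.8374  0.2439  0.6662  2.4353]
-1 [ 0.5331 -0.0282  0.063 ] [ 0.1099  0.6116 -0.182   1.9463  0.1852  0.5995  2.7001]
-1 [ 0.4131 -0.1991  0.03  ] [-0.4356  0.9796  1.0791  2.1865 -1.268   0.8738 -1.9024]
-1 [ 0.4131 -0.1991  0.2   ] [-0.5153  0.4626  1.1063  2.1045 -0.538   0.8926 -2.4868]
-1 [0.4911 0.1114 0.048 ] [-0.1248  0.6099 -0.236   2.0227  0.2646  0.5375  2.3451]
-1 [0.4911 0.1114 0.2   ] [-0.1994  0.3445 -0.1373  1.9505  0.0616  0.8504  2.5238]
```

View pics/s1.png

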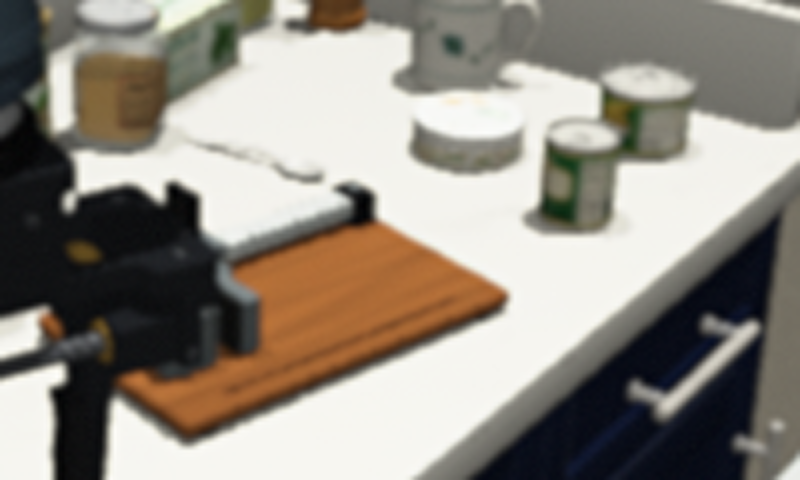

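The tin's lid centre is at about (325.7,193.7) px in the scene view and its position projects to (325.1,192.6), so the position holds. Next I draw the jaw back with closed fingers against the +y face of the grip.

```bash
python3 - <<'E'
from h import *
q=quat(BX)
bot.clamp()
bot.movep(W(.062,.060,.18),q)
print("hit down",bot.move_straight(W(.062,.060,.064),speed=.12,f_stop=8), bot.read_state()["t"])
f0=bot.read_state()["contact_force"]
hit=bot.move_straight(W(.062,.03,.064),speed=.04,f_stop=5); s=bot.read_state()
print("touch",hit,(s["tool_pos"][:2]-BC)@np.c_[BX,BY],s["contact_force"]-f0)
hit=bot.move_straight(W(.062,-.042,.064),speed=.05,f_stop=30); s=bot.read_state()
print(hit,(s["tool_pos"][:2]-BC)@np.c_[BX,BY],s["contact_force"]-f0,s["t"])
cv2.imwrite("pics/t1.png",cv2.resize(bot.capture("top")[160:255,168:293],None,fx=6,fy=6,interpolation=cv2.INTER_CUBIC))
E
```

```text
hit down False 4.625
touch True [0.062  0.0516] [-0.0483 -0.3948 -1.1602]
False [ 0.0615 -0.0391] [ 0.1404  8.044  -3.1468] 7.0583
```

View pics/t1.png

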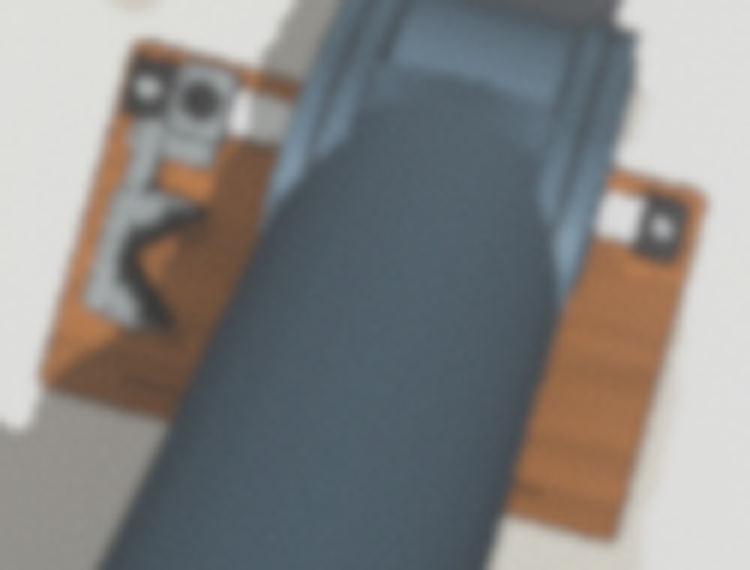

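The jaw is drawn back about 90 mm, so the slide is at about 0.10. In this view the stop jaw's V is unchanged at crop (188,269) and the arm hides the rest. Next is the tin.

```bash
python3 - <<'E'
from h import *
q=quat(BX); L=lambda s:(s["tool_pos"][:2]-BC)@np.c_[BX,BY]
t=np.array([.4131,-.1991])
bot.move_straight(W(.062,-.03,.064),speed=.05); bot.move_straight(W(.062,-.03,.16),speed=.2)
bot.gripper_open()
bot.movep(np.r_[t,.16],q)
print(bot.move_straight(np.r_[t,.030],speed=.1,f_stop=8),bot.read_state()["tool_pos"])
bot.clamp(); s=bot.read_state(); print(s["gripper_width"]*88,s["grip_force"],s["t"])
bot.move_straight(np.r_[t,.16],speed=.15); s=bot.read_state(); print(s["gripper_width"]*88,s["grip_force"],s["contact_force"])
bot.movep(W(-.013,.045,.16),q)
bot.hold(.2)
h=bot.move_straight(W(-.013,.045,.060),speed=.12,f_stop=6);print("hit",h)
h=bot.move_straight(W(-.013,.045,.044),speed=.02,f_stop=4); s=bot.read_state()
print(h,L(s),s["tool_pos"],s["contact_force"],s["t"])
E
```

```text
False [ 0.4135 -0.1993  0.0304]
56.819268563272274 30.000053755939007 12.4833
56.84371450377734 30.000022742897272 [-0.1944  0.3113 -2.1501]
hit False
True [-0.0131  0.0451] [0.4911 0.1115 0.048 ] [-1.4197 -0.6045  6.1267] 16.5083
```

```bash
python3 - <<'E'
from h import *
bot.gripper_open(); bot.hold(.4)
bot.move_straight(W(-.013,.045,.17),speed=.12)
bot.movep(W(-.02,-.20,.25),quat(BX))
bot.clamp()
im=bot.capture("top"); print(bot.read_state()["t"])
cv2.imwrite("pics/t2.png",cv2.resize(im[160:255,168:293],None,fx=6,fy=6,interpolation=cv2.INTER_CUBIC))
E
```

```text
21.0583
```

View pics/t2.png

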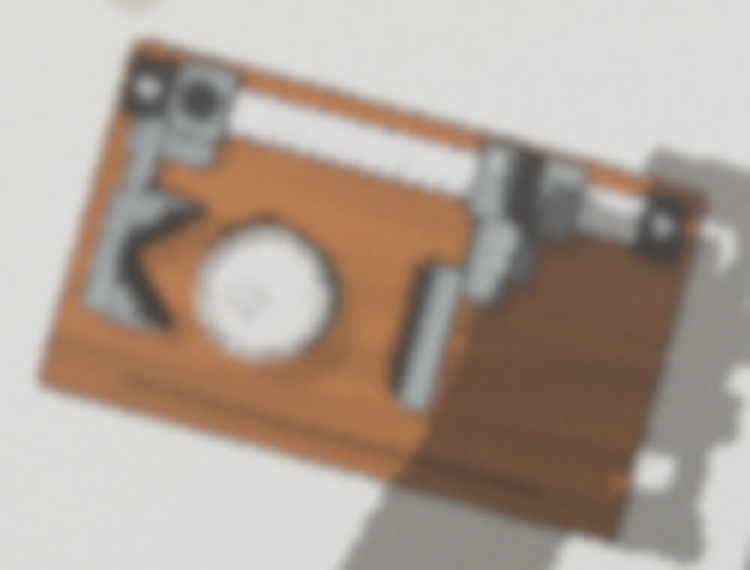

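The tin stands upright before the V, centred at crop (267,290) and clear of both jaws. The grip is at crop (525,190). Now I push the grip's −y face, watching the force.

```bash
python3 - <<'E'
from h import *
q=quat(BX); L=lambda s:(s["tool_pos"][:2]-BC)@np.c_[BX,BY]
bot.movep(W(.062,-.092,.16),q)
print(bot.move_straight(W(.062,-.092,.064),speed=.1,f_stop=8)); bot.hold(.3)
f0=bot.read_state()["contact_force"]
F=lambda s:-(s["contact_force"]-f0)[:2]@BY
h=bot.move_straight(W(.062,-.06,.064),speed=.03,f_stop=5); s=bot.read_state(); print("touch",h,L(s),F(s),s["t"])
h=bot.move_straight(W(.062,-.038,.064),speed=.04,f_stop=14); s=bot.read_state(); print("slide",h,L(s),F(s),s["t"])
y=-.038; y=L(s)[1]+.002 if h else y
while y<.03:
    y+=.001; bot.move_straight(W(.062,y,.064),speed=.012); s=bot.read_state(); f=F(s)
    print(f"{y:.4f} {L(s)[1]:.4f} {f:.1f} {s['t']:.2f}")
    if f>11 or s["t"]>45: break
E
```

```text
False
touch True [ 0.0617 -0.0689] -0.29601621772420783 23.925
slide False [ 0.0614 -0.0406] 5.778092967473029 24.85
-0.0370 -0.0399 6.8 25.10
-0.0360 -0.0390 6.8 25.35
-0.0350 -0.0381 7.0 25.60
-0.0340 -0.0371 7.1 25.85
-0.0330 -0.0361 8.0 26.10
-0.0320 -0.0354 7.5 26.35
-0.0310 -0.0346 8.9 26.60
-0.0300 -0.0336 7.8 26.85
-0.0290 -0.0327 9.0 27.10
-0.0280 -0.0317 9.3 27.35
-0.0270 -0.0306 8.2 27.60
-0.0260 -0.0297 8.3 27.85
-0.0250 -0.0287 8.4 28.10
-0.0240 -0.0277 9.4 28.35
-0.0230 -0.0267 8.8 28.60
-0.0220 -0.0257 8.6 28.85
-0.0210 -0.0247 9.1 29.10
-0.0200 -0.0237 9.2 29.35
-0.0190 -0.0227 8.6 29.60
-0.0180 -0.0217 8.4 29.85
-0.0170 -0.0207 8.5 30.10
-0.0160 -0.0197 8.2 30.35
-0.0150 -0.0187 8.4 30.60
-0.0140 -0.0177 8.3 30.85
-0.0130 -0.0167 8.8 31.10
-0.0120 -0.0157 8.9 31.35
-0.0110 -0.0147 8.0 31.60
-0.0100 -0.0137 9.0 31.85
-0.0090 -0.0127 8.6 32.10
-0.0080 -0.0117 8.6 32.35
-0.0070 -0.0107 8.6 32.60
-0.0060 -0.0098 9.1 32.85
-0.0050 -0.0087 7.2 33.10
-0.0040 -0.0077 8.7 33.35
-0.0030 -0.0073 10.5 33.60
-0.0020 -0.0071 12.1 33.85
```

The tin has seated: travel stopped and the force is rising. I'll continue in finer steps to about 15 N.

```bash
python3 - <<'E'
from h import *
L=lambda s:(s["tool_pos"][:2]-BC)@np.c_[BX,BY]
s=bot.read_state(); f0=-s["contact_force"][:2]@BY; y=-.002
print(f0)
f=12.1
while f<15.2:
    y+=.0004; bot.move_straight(W(.062,y,.064),speed=.012); s=bot.read_state(); f=12.1-s["contact_force"][:2]@BY-f0
    print(f"{y:.4f} {L(s)[1]:.4f} {f:.1f} {s['t']:.2f}")
E
```

```text
12.441518857442206
-0.0016 -0.0070 12.7 34.10
-0.0012 -0.0070 12.6 34.35
-0.0008 -0.0069 13.9 34.60
-0.0004 -0.0068 14.6 34.85
-0.0000 -0.0067 15.3 35.10
```

```bash
python3 - <<'E'
from h import *
bot.move_straight(W(.062,-.03,.064),speed=.04); bot.move_straight(W(.062,-.03,.17),speed=.12)
bot.movep(W(-.02,-.20,.25),quat(BX)); bot.hold(.2)
im=bot.capture("top"); print(bot.read_state()["t"],bot.read_state()["contact_force"])
cv2.imwrite("pics/t3.png",cv2.resize(im[160:255,168:293],None,fx=6,fy=6,interpolation=cv2.INTER_CUBIC))
E
```

```text
38.1167 [ 0.1054  0.5295 -1.2733]
```

View pics/t3.png

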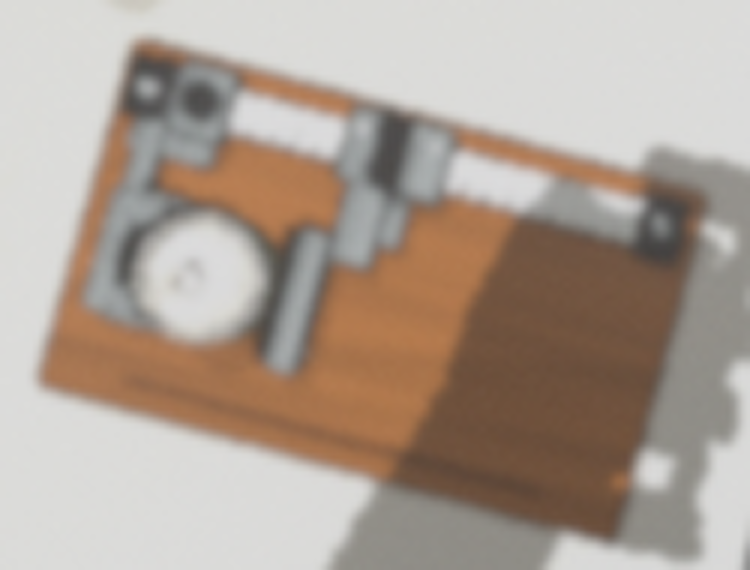

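The tin sits fully in the V at crop (200,275). The jaw is square against it and the arm is clear, so I'm handing in.

```bash
python3 -c "
from workcell import bot
print(bot.sign_off())"
```

```text
the job is handed in; nothing more can be done
None
```

The job is handed in: the small tin stands upright in the V with the moving jaw closed on it and the arm clear; the last push was about 15 N at the grip (an estimated 7 N on the tin), but I did not measure the press that remained after letting go, and no verdict came back.

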